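# Dispense a stroke of buffer into the beaker

### The arm

A 6-joint arm with a two-finger parallel gripper is mounted at the origin on a cart in front of the work surface, level with it; the furniture and walls round the work are solid. World frame = base frame: x ahead of the robot, y to its left, z up, the work surface at z = 0. Lengths are in mm, angles in rad, forces in N, time in s.
With the tool pointing down it reaches from about 300 to 775 mm from the base axis. Payload 14.6 kg.
Tool frame: the origin (TCP) lies on the centre line of the jaws, within the pads' length; the fingertips stand nose_length ahead of it and the grasp point (between the pads) is the TCP (nose_length is the distance from the TCP to the fingertips, in mm); z points along the fingers, y is the line along which they close (so a half turn about z gives the same grasp; the last joint's range is limited). The gripper opens to 85 mm and grips with 20 to 120 N. Pads are 22 mm wide; open, the fingers measure 114 mm over their backs; the gripper's body (76 mm by 85 mm) begins 54 mm behind the grasp point. The pads swing forward as they close: fully open they stand 13 mm farther back than shut.
Start: joints at [1.114, 0.3, 1.521, -0, 1.321, -0.067], TCP at [208.999, 508.733, 250.281] pointing down, gripper open.
Joint ranges: [-3.03, 3.03], [-0.79, 2.21], [0.23, 2.52], [-1.04, 4.18], [0, 3.07], [-2.55, 2.55]. Speed limits (rad/s): [2.22, 2.22, 2.57, 3.14, 3.14, 3.14].

### API

Orientations are given as a rotation vector (axis times angle).
In Python, from station import * gives the robot as it stands. The module is installed in compiled form; this text tells all that it offers.
- The arm moves only by the tool carry_out, never from a script. Its argument "targets" is a list of rows, each a list of 7 numbers: the shift along the world's x, y, z in units of 0.5 m (1.0 is 0.5 m), then the turn, a rotation vector about the world's x, y, z in units of 180 degrees (1.0 is 180 degrees), then the opening, from 0 (shut) to 1 (fully open). A call has 1 to 10 rows; each row is the pose to reach, as a shift and turn from the pose commanded when the call began, turning the shorter way round; what a row does not reach only later rows make up. A row lasts 1/8 s, in which the tool goes at most 62.5 mm and 10.7 degrees, less where a joint would pass 70% of its speed; a pose out of reach is approached as far as the arm can. A call with a number of a shift or a turn outside -1 to 1 is refused whole. A call with a gripper value outside its range is refused whole. The fingers move at their own pace and stop on an object; "newtons" is the grip in N (left out, the last holds). Time passes only in rows, so rows that repeat a pose let the fingers close. It gives the time, the measured TCP pose, the force, the opening and the grip force at its end, in the units of the state.
- state(): the state, without advancing time (a new reading comes with each control period).
- get_image(name): name is "side" or "top" or "wrist"; returns (picture, depth): 480x640x3 uint8, red, green, blue; 480x640 float32, mm along the optical axis (not along the pixel's ray), 0 where there is no reading.
- camera_params(name): a dict with "K" (3x3 intrinsics, pixels), "extrinsics" (4x4, takes a point from camera to world coordinates). Camera axes: x right, y up, looking along -z (the intrinsics and any distortion apply to the point x, -y, -z); pixel columns grow to the right and rows downward; lengths in mm; the calibration is good to about 2 mm. A picture is of the moment at which its call begins: read the wrist's pose just before it. camera_params takes no time and is no camera call; for the wrist camera it gives the pose at the moment of the call.
- hand_in(): hands the job in; it is judged then, once.
The state is a dict: "clock": time; "qpos": joint angles; "joint_vel": joint speeds; "joint_torque": joint torques, N m; "tcp_pos": TCP position; "tool_rot": TCP orientation; "force": force on the tool from outside, world axes, zero at the start; "wrist_torque": the same for the moment, N m; "width": finger opening in mm; "gripper_force": force on a finger pad.
Only numpy, scipy, OpenCV 4.12 (cv2) and the standard library are available. Lean on these libraries where they do the work, as an engineer would, in place of code of your own. Each camera call takes 0.05 s, during which the arm holds its last target. There are 200 camera calls.

### The job

Take a stroke of buffer from the pump bottle: stand the glass beaker upright on the drip plate, centred under the pump's spout, and let go of it; then press the pump head all the way down and let it come fully up again. The beaker stays under the spout, is set down and not dropped or tipped, and the pump must not be worked before the beaker is under it. Leave the plain bottle and the dropper bottle beside the stand where they are.

Things in the scene. Friction and masses are not known exactly. Their poses are not given: they have to be found in the camera images.
- stand: Stand fixed to the worktop: metal plate 172x104 mm, top 6 mm up, with a dark collar (81 mm across, 32 mm high) holding a translucent bottle 70 mm in diameter with a blue cap (50 mm, top 146 mm up). Origin: on the worktop on the bottle's axis. Plate reaches 129 mm in front (-x), 43 mm behind, 52 mm each side (y). The spout points to -x, about to the robot, over drain slots in the plate
- pump (a joint): The white sprung pump head on the bottle, one with its spout: 0 up at rest, grows in metres as it is pressed straight down, 0.016 at its stop. It needs about 4 N to start and 12 N at the stop, and rises by itself
- pump_pad (a point): Centre of the flat top of the round white pump head (43 mm across) where it is pressed, on the bottle's axis, 226 mm above the worktop when up; moves with the head. Axes as the stand's. The spout, an 11 mm thick tube, leaves it 16 to 27 mm below the top towards -x
- spout (a point): Mouth of the spout, pointing down, 85 mm in front (-x) of the bottle's axis, 177 mm above the worktop when up (161 mm when pressed). The beaker's place is on the plate straight below. Axes as the stand's
- beaker: Clear glass beaker, 70 mm high, 50 mm across at the foot, 55 at the rim, walls about 3 mm, about 70 g, on the worktop at the start. Origin: centre of its underside, z up. Grip it across its outside. At its place under the spout there is no room above for a gripper: hold it with the tool leaning 30 to 45 degrees from vertical, back over the open (-x) end of the plate
- plain_bottle: Translucent reagent bottle with a blue cap and without a pump, 58 mm diameter, 110 mm high, loose, standing to the right (-y) of the stand; not to be disturbed. Origin at the centre of its underside, z up
- dropper: Small brown dropper bottle, 33 mm diameter, 102 mm high, loose, standing to the left (+y) of the stand; not to be disturbed. Origin at the centre of its underside, z up

How it is judged (in metres and radians):
On the way, in this order (a step that is already met when the one before it is completed fails the run):
1. the beaker stands on the drip plate under the spout, let go, with the pump up (horizontal distance between beaker and spout below 0.018 m and z of beaker in the frame of stand between 0.003 and 0.01 m and angle between beaker's own z axis and vertical below 0.08 rad and contact force between each of the arm, the fingers and beaker below 0.05 N and linear speed of beaker below 0.02 m/s and value of joint pump below 0.003 m), for 0.2 s.
2. the pump head is pressed all the way down with the beaker under the spout (horizontal distance between beaker and spout below 0.018 m and z of beaker in the frame of stand between 0.003 and 0.01 m and angle between beaker's own z axis and vertical below 0.08 rad and value of joint pump above 0.0135 m), for 0.05 s.
At the end, for the whole second after the job is handed in: The beaker stands upright (within 0.08 rad) on the drip plate, its axis within 18 mm of the spout mouth seen from above, at rest and not touched, and the pump head is back up (within 2 mm) after a stroke to at least 13.5 of its 16 mm (horizontal distance between beaker and spout below 0.018 m and z of beaker in the frame of stand between 0.003 and 0.01 m and angle between beaker's own z axis and vertical below 0.08 rad and contact force between each of the arm, the fingers and beaker below 0.05 N and linear speed of beaker below 0.02 m/s and value of joint pump below 0.002 m).
It fails at once if the pump worked (over 5 mm) while the beaker is not under the spout (its axis over 22 mm away) (value of joint pump above 0.005 m and horizontal distance between beaker and spout above 0.022 m).
It fails at once if the beaker tipped by more than 0.6 rad (angle between beaker's own z axis and vertical above 0.6 rad).
It fails at once if the beaker dropped or flung (faster than 0.6 m/s with no finger on it) (linear speed of beaker above 0.6 m/s and contact force between the fingers and beaker below 0.05 N).
It fails at once if the plain bottle shifted more than 30 mm or tipped (distance of plain_bottle from where it was at the start of the episode above 0.03 m or angle between plain_bottle's own z axis and vertical above 0.35 rad).
It fails at once if the dropper bottle shifted more than 30 mm or tipped (distance of dropper from where it was at the start of the episode above 0.03 m or angle between dropper's own z axis and vertical above 0.35 rad).
It also fails if it takes over 51 s, if anything falls off the work surface, if the arm or the gripper's body presses on something with over 40 N, if the wrist force passes 120 N, or if a joint passes its speed limit or range.

## Working session

There is one attempt and no reset: what is moved stays moved. The work goes in short steps, Python scripts to look and compute and a tool call to move; the robot and the scene stay as the last step left them, time stands still between calls to the robot, and variables do not carry over. Pictures are saved under pics/ and viewed, at most 12 in all, crops included, and the job is handed in when it is done.

Besides the shell and the picture viewer there is one more tool, called by a JSON object that holds its "method" and its "body". carry_out: Moves the arm, as the interface text tells. Its arguments: {"type":"object","properties":{"targets":{"type":"array"},"newtons":{"type":"number"}},"required":["targets"]}

```bash
mkdir -p pics
python3 - <<'E'
from station import *
import cv2,numpy as np,pickle
d={}
for n in("side","top"):
    p=camera_params(n);im,de=get_image(n);d[n]=(im,de,p)
    cv2.imwrite(f"pics/{n}0.png",im[:,:,::-1]);print(n,p["K"].round(1).tolist(),p["extrinsics"].round(3).tolist(),[k for k in p])
pickle.dump(d,open("d0.pkl","wb"));s=state();print(s)
E
```

```text
side [[482.5, 0.0, 323.1], [0.0, 482.5, 244.2], [0.0, 0.0, 1.0]] [[0.994, 0.06, -0.091, 481.859], [-0.109, 0.592, -0.799, -814.541], [0.006, 0.804, 0.595, 717.723], [0.0, 0.0, 0.0, 1.0]] ['K', 'extrinsics']
top [[440.0, 0.0, 321.2], [0.0, 440.0, 234.2], [0.0, 0.0, 1.0]] [[0.02, 0.985, -0.169, 414.475], [-1.0, 0.019, -0.009, -101.435], [-0.005, 0.17, 0.985, 996.934], [0.0, 0.0, 0.0, 1.0]] ['K', 'extrinsics']
{'clock': 0.1, 'qpos': array([ 1.11438851e+00,  3.00417205e-01,  1.52152564e+00, -2.86458647e-05,
        1.32066534e+00, -6.66164481e-02]), 'joint_vel': array([-0.00060051, -0.00165162, -0.00253272,  0.00019984,  0.00037105,
       -0.00083292]), 'joint_torque': array([-5.36025982e-05, -5.44379675e+01, -3.62367511e+01, -1.54299159e-04,
        3.06609036e-03, -5.54076303e-05]), 'tcp_pos': array([208.93284212, 508.57057759, 249.77431367]), 'tool_rot': array([-6.08357337e-01, -3.08188613e+00,  1.55211241e-03]), 'force': array([0.02181686, 0.90996319, 0.68268428]), 'wrist_torque': array([-0.02954753,  0.00364012, -0.02883966]), 'gripper_force': 0.0, 'width': 85.74369395147657}
```

View pics/side0.png

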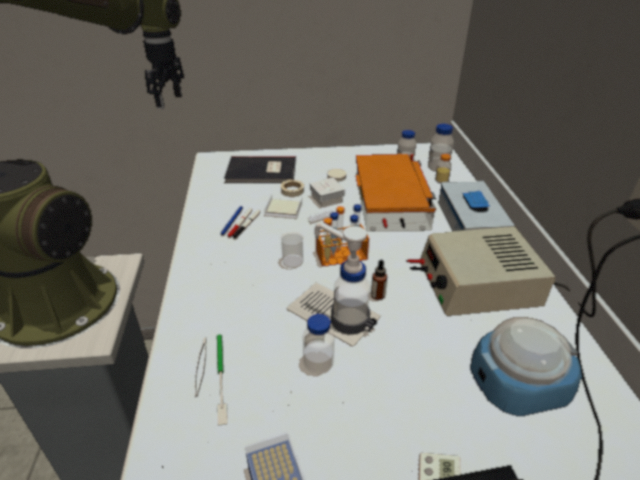

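View pics/top0.png

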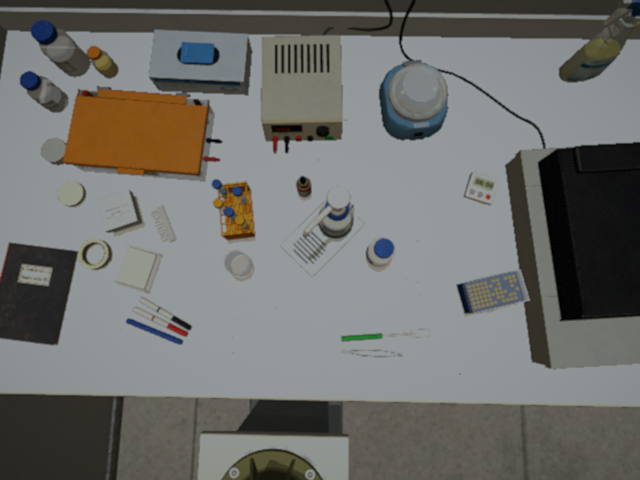

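Top: beaker about (240,265), plate (323,233), pump head (338,197), plain bottle (380,252), dropper (304,186). Side: beaker (291,250), pump head (356,236). An enlarged crop of each will give the pixel positions.

Run:
```python
import cv2,pickle,numpy as np
d=pickle.load(open("d0.pkl","rb"))
a=cv2.resize(d["top"][0][165:290,200:410,::-1],None,fx=3.8,fy=3.8,interpolation=cv2.INTER_CUBIC)
cv2.imwrite("pics/t1.png",a)
b=cv2.resize(d["side"][0][210:380,260:410,::-1],None,fx=3.5,fy=3.5,interpolation=cv2.INTER_CUBIC)
cv2.imwrite("pics/s1.png",b)
```

```text
(no output)
```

View pics/t1.png

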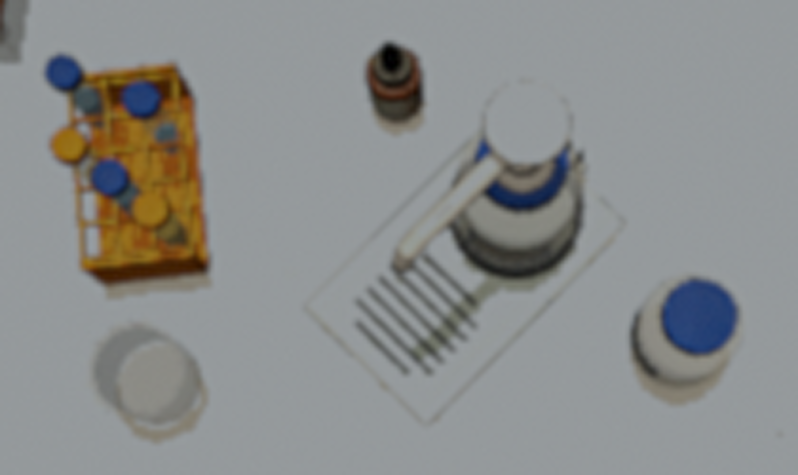

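View pics/s1.png

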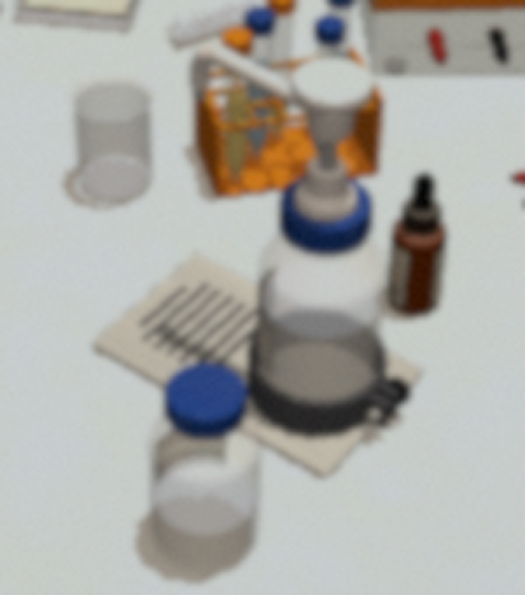

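Crops: top view shows the pad disc at (528,122), spout tip (402,265), plate corners (303,306), (428,425), (625,222), the beaker foot (160,380) and rim (137,365), and the plain cap (700,316). The side view shows the beaker rim (114,105) and foot (114,178), and the pad (331,84).

```bash
cat > h.py <<'E'
import numpy as np,cv2,pickle
from scipy.spatial.transform import Rotation as R
def ray(p,u,v):
    K,E=p["K"],p["extrinsics"]
    d=np.array([(u-K[0,2])/K[0,0],-(v-K[1,2])/K[1,1],-1.])
    return E[:3,3],E[:3,:3]@d
def onz(p,u,v,z):
    o,d=ray(p,u,v);return o+d*(z-o[2])/d[2]
E
python3 - <<'E'
from h import *
d=pickle.load(open("d0.pkl","rb"));T=d["top"][2];S=d["side"][2]
t=lambda u,v,z:onz(T,(u+.5)/3.8+199.5,(v+.5)/3.8+164.5,z)
s=lambda u,v,z:onz(S,(u+.5)/3.5+259.5,(v+.5)/3.5+209.5,z)
pr=lambda n,x:print(n,x.round(1))
pr("pad t",t(528,122,226));pr("pad s",s(331,84,226))
pr("spout t",t(402,262,182));pr("spout s",s(205,85,177))
for n,q in dict(L=(303,306),F=(428,425),Rr=(625,222)).items(): pr(n,t(*q,6))
for n,q in dict(top=(196,254),left=(95,347),bot=(323,475),right=(422,375)).items(): pr("s"+n,s(*q,6))
pr("bk foot t",t(160,380,1));pr("rim t",t(137,365,70));pr("foot s",s(114,178,1));pr("rim s",s(114,105,70))
pr("plain t",t(700,316,110));pr("plain s",s(206,398,110));pr("drop t",t(390,55,102));pr("drop s",s(424,183,100))
pr("rack",t(208,270,5));pr("rack",t(88,270,40));pr("rack s",s(215,193,0));pr("rack tip",t(62,70,70))
im,de,_=d["top"]
for n,(u,v) in dict(pad=(339,196),plain=(384,247)).items():
    z=de[v-1:v+2,u-1:u+2];o,dd=ray(T,u,v);pr(n,o+dd*np.median(z))
E
```

```text
pad t [ 616.3 -124.6  226. ]
pad s [ 615.1 -128.3  226. ]
spout t [555.3 -64.5 182. ]
spout s [558.7 -53.9 177. ]
L [557.9   2.1   6. ]
F [488.2 -74.4   6. ]
Rr [ 612.8 -190.5    6. ]
stop [558.5   0.8   6. ]
sleft [490.  -77.4   6. ]
sbot [ 610.4 -191.     6. ]
sright [ 680.6 -120.7    6. ]
bk foot t [512.3  86.5   1. ]
rim t [513.6  86.8  70. ]
foot s [510.9  90.6   1. ]
rim s [512.5  80.1  70. ]
plain t [ 541.5 -221.4  110. ]
plain s [ 541.8 -226.7  110. ]
drop t [685.6 -51.2 102. ]
drop s [687.5 -57.5 100. ]
rack [578.8  60.2   5. ]
rack [571.7 124.3  40. ]
rack s [577.9  68.7   0. ]
rack tip [683.  138.9  70. ]
pad [ 617.8 -125.3  225.4]
plain [ 543.2 -221.9  109.3]
```

```bash
cat >> h.py <<'E'
def rot(yaw,th):
    a,t=np.radians([yaw,th]);z=np.array([np.sin(t)*np.cos(a),np.sin(t)*np.sin(a),-np.cos(t)]);y=np.array([-np.sin(a),np.cos(a),0])
    return R.from_matrix(np.c_[np.cross(y,z),y,z])
def delta(s,Rt,p):
    return ((np.array(p)-s["tcp_pos"])/500).round(4),((Rt*R.from_rotvec(s["tool_rot"]).inv()).as_rotvec()/np.pi).round(4)
E
python3 - <<'E'
import station;from station import *
from h import *
print([n for n in dir(station) if n[0]!='_'],globals().get("nose_length"))
s=state()
print(delta(s,rot(0,40),(420,87,150)))
E
```

```text
['IKError', 'camera_params', 'get_image', 'hand_in', 'nose_length', 'state'] 19.0
(array([ 0.4221, -0.8431, -0.1995]), array([-0.043 , -0.2194,  0.1191]))
```

{"method": "carry_out", "body": {"targets": [[0.42,-0.84,-0.2,-0.043,-0.22,0.119,1],[0.42,-0.84,-0.2,-0.043,-0.22,0.119,1],[0.42,-0.84,-0.2,-0.043,-0.22,0.119,1],[0.42,-0.84,-0.2,-0.043,-0.22,0.119,1],[0.42,-0.84,-0.2,-0.043,-0.22,0.119,1],[0.42,-0.84,-0.2,-0.043,-0.22,0.119,1],[0.42,-0.84,-0.2,-0.043,-0.22,0.119,1],[0.42,-0.84,-0.2,-0.043,-0.22,0.119,1],[0.42,-0.84,-0.2,-0.043,-0.22,0.119,1],[0.42,-0.84,-0.2,-0.043,-0.22,0.119,1]], "newtons": 25}}

```text
clock: 1.35
tcp_pos: [418.8, 88.7, 150.2]
tool_rot: [0.001, 2.442, 0.002]
force: [0.1, -0.1, 0.9]
width: 85.2
gripper_force: 0.0
```

Run:
```python
from station import *
from h import *
p=camera_params("wrist");im,de=get_image("wrist");pickle.dump((im,de,p),open("w1.pkl","wb"))
cv2.imwrite("pics/w1.png",im[:,:,::-1])
s=state();print(delta(s,rot(0,40),(512,87,42)))
```

```text
(array([ 0.1865, -0.0047, -0.2166]), array([-0.0005,  0.0005, -0.0003]))
```

View pics/w1.png

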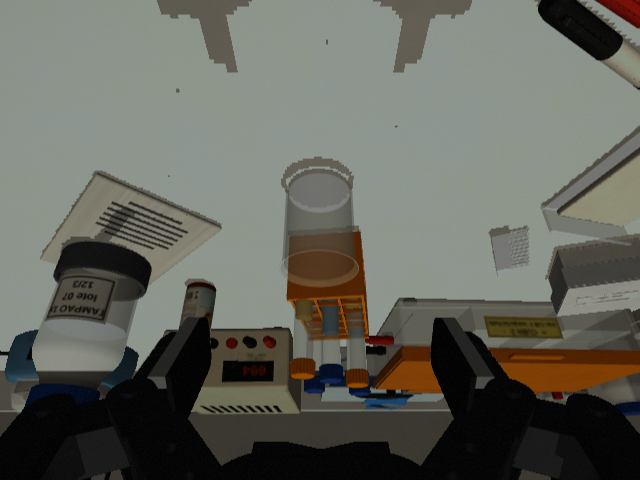

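The wrist view is upside down. The beaker is centred between the fingers, with its foot at (321,189) and rim at (319,267). Plate corners are at (97,171), (221,225) and (41,255).

Run:
```python
from h import *
im,de,p=pickle.load(open("w1.pkl","rb"))
for n,u,v,z in [("foot",321,189,2),("rim",319,267,70),("c1",97,171,6),("c2",221,225,6),("c3",41,255,6)]: print(n,onz(p,u,v,z).round(1))
```

```text
foot [506.9  90.1   2. ]
rim [505.8  88.6  70. ]
c1 [481.9 -67.7   6. ]
c2 [549.8   4.6   6. ]
c3 [ 601.  -180.8    6. ]
```

{"method": "carry_out", "body": {"targets": [[0.06,-0.001,-0.072,0,0,0,1],[0.11,-0.002,-0.13,0,0,0,1],[0.145,-0.002,-0.173,0,0,0,1],[0.165,-0.002,-0.195,0,0,0,1],[0.182,-0.002,-0.214,0,0,0,1],[0.182,-0.002,-0.214,0,0,0,1],[0.182,-0.002,-0.214,0,0,0,1]]}}

```text
clock: 2.28
tcp_pos: [519.5, 81.7, 70.1]
tool_rot: [-0.009, 2.486, 0.024]
force: [0.1, -0.2, -0.2]
width: 85.6
gripper_force: 0.0
```

Run:
```python
from station import *
from h import *
im,de=get_image("top");p=camera_params("top");pickle.dump((im,de,p),open("t2.pkl","wb"))
a=cv2.resize(im[165:315,180:360,::-1],None,fx=3,fy=3,interpolation=cv2.INTER_CUBIC)
p=camera_params("wrist");im,de=get_image("wrist")
b=cv2.resize(im[:,:,::-1],None,fx=.4,fy=.4,interpolation=cv2.INTER_AREA)
o=np.zeros((450,800,3),np.uint8);o[:a.shape[0],:540]=a;o[:192,540:796]=b
cv2.imwrite("pics/g1.png",o);s=state();print(s["tcp_pos"],s["force"])
```

```text
[519.63908708  81.49298184  70.21697601] [ 0.07314459  0.2520807  -0.28259588]
```

View pics/g1.png

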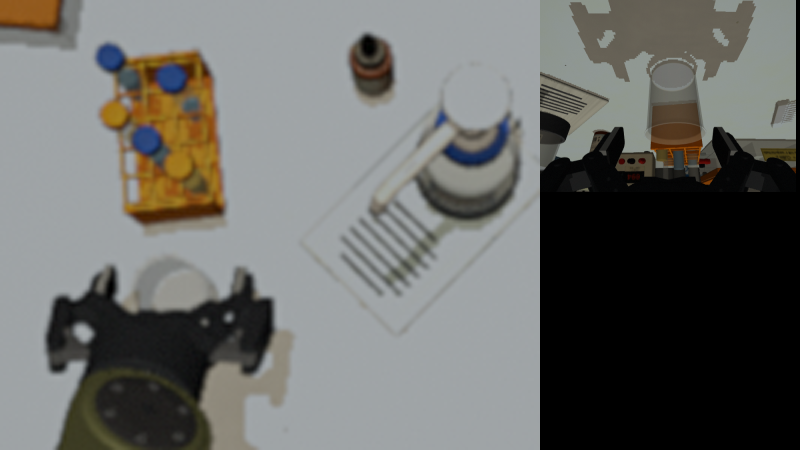

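The gripper is around the beaker, but the arm stopped short of the commanded pose. I'll check the joints.

Run:
```python
from station import *
from h import *
s=state();print(s["qpos"].round(3),s["joint_vel"].round(3),s["clock"],s["tcp_pos"],s["joint_torque"].round(1))
```

```text
[ 0.105  0.331  2.129 -1.04   0.052 -0.448] [-0.004  0.002 -0.002  0.    -0.002 -0.003] 2.375 [519.63908708  81.49298184  70.21697601] [  0.1 -42.8 -23.1  -0.1  -0.8   0. ]
```

{"method": "carry_out", "body": {"targets": [[-0.04,0.002,0.05,0,0,0,1],[-0.11,0.002,0.13,0,0,0,1],[-0.182,0.002,0.214,0,0,0,1],[-0.182,0.002,0.214,0,0,0,1]]}}

```text
clock: 2.88
tcp_pos: [427.6, 82.6, 179.1]
tool_rot: [-0.009, 2.483, 0.026]
force: [1.0, -0.4, 0.4]
width: 85.3
gripper_force: 0.0
```

Run:
```python
from station import *
from h import *
s=state();print(s["clock"])
D=[([1.11438851,.300417205,1.52152564,-2.86e-5,1.32066534,-.0666164],[208.93284,508.57058,249.77431],[-.608357,-3.081886,.001552]),
([ 0.105,0.331,2.129,-1.04,0.052,-0.448],[519.63908708,81.49298184,70.21697601],[-0.009, 2.486, 0.024]),
(s["qpos"].tolist(),s["tcp_pos"].tolist(),s["tool_rot"].tolist())]
pickle.dump(D,open("D.pkl","wb"));print(D[2])
A=[];b=[]
for q,p,r in D:
    Ra=R.from_euler("ZYY",[q[0],q[1],q[2]]);Rr=R.from_rotvec(r)
    for s4 in(1,-1):
        for s6 in (1,-1):
            M=Ra*R.from_euler("ZYZ",[s4*q[3],q[4],s6*q[5]]);print(s4,s6,(M.inv()*Rr).as_rotvec().round(3))
    z=Rr.as_matrix()[:,2];R1=R.from_euler("Z",q[0]).as_matrix();R2=R.from_euler("ZY",q[:2]).as_matrix();R3=Ra.as_matrix()
    A.append(np.c_[R1[:,0],R1[:,2],R2[:,2],R3[:,0],R3[:,2],z]);b.append(p)
x,res,rk,sv=np.linalg.lstsq(np.vstack(A),np.hstack(b),rcond=None)
print(x.round(1),(np.vstack(A)@x-np.hstack(b)).round(1),rk,sv)
```

```text
2.875
([0.14035967311521558, -0.11850411332598361, 2.2846575451748943, -0.20454121267696276, 0.32543225519447727, -1.2655675705993228], [427.56843492570874, 82.56489692664186, 179.09304993675138], [-0.00878581451330023, 2.482690153274017, 0.025957520640429086])Traceback (most recent call last):
  File "<stdin>", line 10, in <module>
  File "scipy/spatial/transform/_rotation.pyx", line 1423, in scipy.spatial.transform._rotation.Rotation.from_euler
ValueError: Expected consecutive axes to be different, got ZYY
```

```bash
cat > fit.py <<'E'
from h import *
D=pickle.load(open("D.pkl","rb"))
A=[];b=[]
for q,p,r in D:
    Ra=R.from_euler("ZY",[q[0],q[1]+q[2]]);Rr=R.from_rotvec(r)
    for s4 in(1,-1):
        for s6 in (1,-1):
            M=Ra*R.from_euler("ZYZ",[s4*q[3],q[4],s6*q[5]]);print(s4,s6,(M.inv()*Rr).as_rotvec().round(3))
    z=Rr.as_matrix()[:,2];R1=R.from_euler("Z",q[0]).as_matrix();R2=R.from_euler("ZY",q[:2]).as_matrix();R3=Ra.as_matrix()
    A.append(np.c_[R1[:,0],R1[:,2],R2[:,2],R3[:,0],R3[:,2],z]);b.append(p)
x,res,rk,sv=np.linalg.lstsq(np.vstack(A),np.hstack(b),rcond=None)
print(x.round(1),(np.vstack(A)@x-np.hstack(b)).round(1),rk,sv)
E
python3 fit.py
```

```text
1 1 [-0.     0.     1.571]
1 -1 [-0.     0.     1.438]
-1 1 [ 0.    -0.     1.571]
-1 -1 [ 0.    -0.     1.438]
1 1 [-1.00e-03  0.00e+00  1.57e+00]
1 -1 [-0.001  0.001  0.674]
-1 1 [ 0.085 -0.029 -0.508]
-1 -1 [ 0.069 -0.068 -1.404]
1 1 [ 0.    -0.     1.571]
1 -1 [-0.   -0.   -0.96]
-1 1 [0.122 0.064 1.181]
-1 -1 [ 0.099 -0.099 -1.346]
[ 329.1 -255.4  155.1 -230.   119.3 -173.2] [ 32.5 -16.8   9.3   4.6 -18.5  10.6  -0.4 -10.8 -20. ] 6 [3.31238519 2.52931165 0.67203797 0.35137885 0.23125122 0.0459096 ]
```

```bash
sed -i 's/A.append(np.c_\[R1\[:,0\],/A.append(np.c_[R1[:,0],R1[:,1],/; /for s4/,/M=Ra/d' fit.py; python3 fit.py
```

```text
[  0.5  36.6 220.8 423.8  40.7 447.1 225.4] [ 0. -0. -0.  0. -0. -0. -0.  0.  0.] 7 [3.31243683 2.52934148 1.73285065 0.67030333 0.35127271 0.23118479
 0.0357358 ]
```

```bash
cat > kin.py <<'E'
from h import *
from scipy.optimize import least_squares
X=[.5,36.6,220.8,423.8,40.7,447.1,225.4]
LO=np.array([-3.03,-.79,.23,-1.04,0,-2.55])+.03;HI=np.array([3.03,2.21,2.52,4.18,3.07,2.55])-.03
def fk(q):
    Ra=R.from_euler("ZY",[q[0],q[1]+q[2]]);Rr=Ra*R.from_euler("ZYZ",[q[3],q[4],q[5]+np.pi/2])
    R1=R.from_euler("Z",q[0]).as_matrix();R3=Ra.as_matrix()
    p=X[0]*R1[:,0]+X[1]*R1[:,1]+X[2]*R1[:,2]+X[3]*R.from_euler("ZY",q[:2]).as_matrix()[:,2]+X[4]*R3[:,0]+X[5]*R3[:,2]+X[6]*Rr.as_matrix()[:,2]
    return p,Rr
def ik(p,Rt):
    best=None
    for q0 in([0,.2,2.2,-.5,.5,-.5],[0,.2,2.2,.5,.5,-.5],[0,.2,2.2,3.5,.5,0],[0,.2,2.2,3.5,.5,2]):
        f=lambda q:np.r_[(fk(q)[0]-p)/100,(fk(q)[1].inv()*Rt).as_rotvec()]
        s=least_squares(f,np.clip(q0,LO,HI),bounds=(LO,HI))
        if best is None or s.cost<best.cost:best=s
    return best.cost<1e-8,best.x
E
python3 - <<'E'
from kin import *
fl=R.from_euler("z",np.pi)
for n,p in dict(pick=(510,88,42),place=(555,-67,48)).items():
  for yaw in range(-70,41,10):
    o=[]
    for th in (20,25,30,35,40):
        r=[]
        for F in (0,1):
            Rt=rot(yaw,th)*(fl if F else R.identity());g,q=ik(np.array(p),Rt)
            r.append(str(q.round(2).tolist()) if (g and th in(30,)) else "ok" if g else "-")
        o.append(r)
    print(n,yaw,o)
E
```

```text
pick -70 [['ok', '-'], ['ok', '-'], ['[0.32, 0.55, 1.81, -0.69, 0.9, 0.44]', '-'], ['ok', '-'], ['ok', 'ok']]
pick -60 [['ok', '-'], ['ok', '-'], ['[0.31, 0.52, 1.86, -0.75, 0.8, 0.34]', '-'], ['ok', '-'], ['ok', '-']]
pick -50 [['ok', '-'], ['ok', '-'], ['[0.3, 0.49, 1.92, -0.81, 0.69, 0.23]', '-'], ['ok', '-'], ['-', '-']]
pick -40 [['ok', '-'], ['ok', '-'], ['[0.28, 0.46, 1.97, -0.86, 0.58, 0.11]', '-'], ['-', '-'], ['-', '-']]
pick -30 [['ok', '-'], ['ok', '-'], ['[0.25, 0.43, 2.01, -0.89, 0.47, -0.03]', '-'], ['-', '-'], ['-', '-']]
pick -20 [['ok', 'ok'], ['ok', '-'], ['[0.22, 0.41, 2.04, -0.88, 0.36, -0.22]', '-'], ['-', '-'], ['-', '-']]
pick -10 [['ok', 'ok'], ['ok', 'ok'], ['[0.17, 0.4, 2.07, -0.78, 0.25, -0.5]', '-'], ['-', '-'], ['-', '-']]
pick 0 [['ok', 'ok'], ['ok', 'ok'], ['[0.13, 0.39, 2.09, -0.41, 0.16, -1.06]', '[0.13, 0.39, 2.09, -0.41, 0.16, 2.09]'], ['-', '-'], ['ok', 'ok']]
pick 10 [['ok', 'ok'], ['ok', 'ok'], ['[0.08, 0.38, 2.09, 0.32, 0.15, -1.97]', '[0.08, 0.38, 2.09, 0.32, 0.15, 1.17]'], ['-', 'ok'], ['ok', 'ok']]
pick 20 [['ok', 'ok'], ['ok', 'ok'], ['-', 
[... 1028 characters left out ...]
 ['[-0.19, 0.44, 1.98, 0.03, 0.2, -1.62]', '[-0.19, 0.44, 1.98, 0.03, 0.2, 1.52]'], ['ok', 'ok'], ['ok', 'ok']]
place 0 [['ok', 'ok'], ['ok', 'ok'], ['[-0.23, 0.44, 1.98, 0.5, 0.24, -2.26]', '[-0.23, 0.44, 1.98, 0.5, 0.24, 0.88]'], ['-', 'ok'], ['-', 'ok']]
place 10 [['ok', 'ok'], ['ok', 'ok'], ['-', '[-0.27, 0.44, 1.97, 0.73, 0.33, 0.47]'], ['-', 'ok'], ['-', 'ok']]
place 20 [['ok', 'ok'], ['-', 'ok'], ['-', '[-0.31, 0.46, 1.94, 0.81, 0.44, 0.22]'], ['-', 'ok'], ['-', 'ok']]
place 30 [['-', 'ok'], ['-', 'ok'], ['-', '[-0.34, 0.48, 1.91, 0.82, 0.55, 0.04]'], ['-', 'ok'], ['-', 'ok']]
place 40 [['-', 'ok'], ['-', 'ok'], ['-', '[-0.36, 0.5, 1.87, 0.79, 0.66, -0.11]'], ['-', 'ok'], ['-', 'ok']]
```

```bash
cat >> kin.py <<'E'
def show(*poses):
    from station import state
    s=state();print(s["clock"],s["tcp_pos"].round(1),s["qpos"].round(2),s["force"].round(1),s["width"])
    for p,Rt in poses:print(*delta(s,Rt,p),ik(np.array(p),Rt))
E
python3 - <<'E'
from kin import *
r=rot(-20,30)
show(((463,105,129),r),((511,88,42),r))
E
```

```text
2.875 [427.6  82.6 179.1] [ 0.14 -0.12  2.28 -0.2   0.33 -1.27] [ 1.  -0.4  0.4] 85.28757419252233
[ 0.0709  0.0449 -0.1002] [ 0.002   0.0436 -0.1146] (np.True_, array([ 0.28697055,  0.15006637,  2.1096311 , -0.62365108,  0.53352211,
       -0.44725862]))
[ 0.1669  0.0109 -0.2742] [ 0.002   0.0436 -0.1146] (np.True_, array([ 0.21643286,  0.41384379,  2.04127415, -0.87804633,  0.35562411,
       -0.22212745]))
```

{"method": "carry_out", "body": {"targets": [[0.035,0.045,-0.03,0.002,0.044,-0.115,1],[0.071,0.045,-0.1,0.002,0.044,-0.115,1],[0.071,0.045,-0.1,0.002,0.044,-0.115,1],[0.071,0.045,-0.1,0.002,0.044,-0.115,1],[0.071,0.045,-0.1,0.002,0.044,-0.115,1],[0.071,0.045,-0.1,0.002,0.044,-0.115,1]]}}

```text
clock: 3.62
tcp_pos: [464.1, 104.4, 127.4]
tool_rot: [0.456, 2.587, -0.123]
force: [0.7, 0.8, -0.6]
width: 84.9
gripper_force: 0.0
```

Run:
```python
from kin import *
from station import *
r=rot(-20,30);show(((511,88,42),r))
p=camera_params("wrist");im,de=get_image("wrist");pickle.dump((im,de,p),open("w2.pkl","wb"))
s=state();print("cam in tool",R.from_rotvec(s["tool_rot"]).inv().apply(p["extrinsics"][:3,3]-s["tcp_pos"]))
cv2.imwrite("pics/w2.png",im[:,:,::-1])
```

```text
3.625 [464.1 104.4 127.4] [ 0.28  0.16  2.11 -0.62  0.53 -0.45] [ 0.7  0.8 -0.6] 84.92595092555217
[ 0.0939 -0.0328 -0.1709] [ 0.0001 -0.0012  0.    ] (np.True_, array([ 0.21643286,  0.41384379,  2.04127415, -0.87804633,  0.35562411,
       -0.22212745]))
cam in tool [  82.54868936    0.55217518 -123.0375358 ]
```

View pics/w2.png

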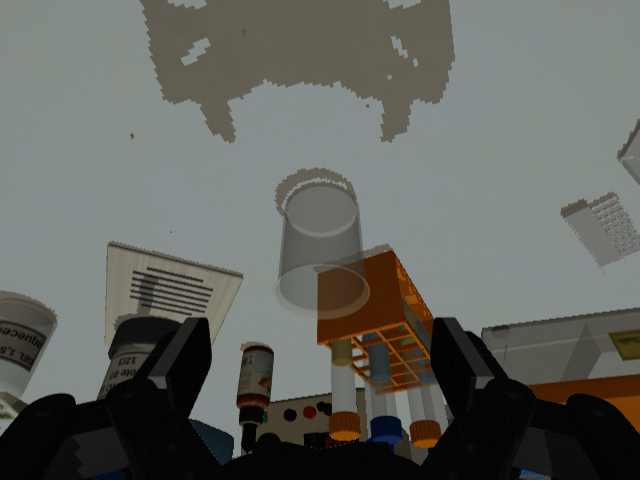

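The beaker sits on the jaw centre line (foot (321,208), rim (322,287), fingers symmetric about 320). Going in.

{"method": "carry_out", "body": {"targets": [[0.03,-0.011,-0.055,0,0,0,1],[0.06,-0.022,-0.11,0,0,0,1],[0.08,-0.029,-0.145,0,0,0,1],[0.093,-0.033,-0.17,0,0,0,1],[0.093,-0.033,-0.17,0,0,0,1],[0.093,-0.033,-0.17,0,0,0,1]]}}

```text
clock: 4.42
tcp_pos: [510.8, 88.2, 42.5]
tool_rot: [0.458, 2.587, -0.124]
force: [-0.2, -0.3, -0.2]
width: 85.4
gripper_force: 0.0
```

{"method": "carry_out", "body": {"targets": [[0,0,0,0,0,0,0.7],[0,0,0,0,0,0,0.5],[0,0,0,0,0,0,0.45],[0,0,0,0,0,0,0.4],[0,0,0,0,0,0,0.3],[0,0,0,0,0,0,0.3],[0,0,0,0,0,0,0.3],[0,0,0,0,0,0,0.3]], "newtons": 25}}

```text
clock: 5.42
tcp_pos: [511.1, 88.3, 42.5]
tool_rot: [0.458, 2.587, -0.124]
force: [-3.5, -1.0, 7.0]
width: 52.9
gripper_force: 25.0
```

{"method": "carry_out", "body": {"targets": [[0,0,0.02,0,0,0,0.3],[0,0,0.05,0,0,0,0.3],[0,0,0.09,0,0,0,0.3],[0,0,0.09,0,0,0,0.3],[0,0,0.09,0,0,0,0.3]]}}

```text
clock: 6.05
tcp_pos: [510.6, 88.2, 86.2]
tool_rot: [0.458, 2.588, -0.125]
force: [-0.1, 0.4, -0.6]
width: 52.5
gripper_force: 26.3
```

Run:
```python
from kin import *
from station import *
r=rot(-42,30);show(((511,-27,87),r),((555,-67,87),r),((555,-67,49),r))
a=get_image("wrist")[0];b=get_image("side")[0]
o=np.zeros((400,800,3),np.uint8);o[:360,:480]=cv2.resize(a,(480,360));o[:300,490:790]=cv2.resize(b[190:290,250:350],(300,300),interpolation=cv2.INTER_CUBIC)
cv2.imwrite("pics/l1.png",o[:,:,::-1])
```

```text
6.05 [510.6  88.2  86.2] [ 0.22  0.32  2.03 -0.68  0.44 -0.43] [-0.1  0.4 -0.6] 52.48893376302689
[ 0.0008 -0.2304  0.0016] [-0.0002 -0.0017 -0.1216] (np.True_, array([ 0.02760477,  0.32439793,  2.01582664, -0.74989049,  0.53024336,
       -0.20461733]))
[ 0.0888 -0.3104  0.0016] [-0.0002 -0.0017 -0.1216] (np.True_, array([-0.05988556,  0.39793977,  1.90546356, -0.68396518,  0.51592477,
       -0.34960419]))
[ 0.0888 -0.3104 -0.0744] [-0.0002 -0.0017 -0.1216] (np.True_, array([-0.05988556,  0.47307878,  1.91478083, -0.79200416,  0.45333376,
       -0.22759775]))
```

View pics/l1.png

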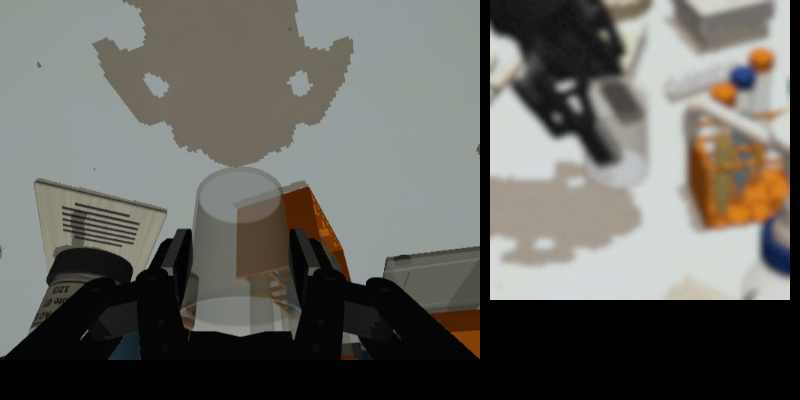

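{"method": "carry_out", "body": {"targets": [[0,-0.08,0,0,0,-0.04,0.3],[0,-0.16,0,0,0,-0.08,0.3],[0,-0.226,0,0,0,-0.122,0.3],[0.01,-0.235,0,0,-0.002,-0.122,0.3],[0.04,-0.265,0,0,-0.002,-0.122,0.3],[0.07,-0.29,0,0,-0.002,-0.122,0.3],[0.085,-0.306,-0.02,0,-0.002,-0.122,0.3],[0.085,-0.306,-0.04,0,-0.002,-0.122,0.3],[0.085,-0.306,-0.06,0,-0.002,-0.122,0.3],[0.085,-0.306,-0.06,0,-0.002,-0.122,0.3]]}}

```text
clock: 7.4
tcp_pos: [552.6, -64.3, 55.6]
tool_rot: [0.947, 2.466, -0.253]
force: [0.2, -0.7, -0.4]
width: 52.3
gripper_force: 26.4
```

Run:
```python
from kin import *
from station import *
r=rot(-42,30);show(((553,-65,48.5),r))
a=get_image("top")[0];b=get_image("side")[0];pickle.dump((a,b),open("p1.pkl","wb"))
o=np.zeros((400,800,3),np.uint8);o[:,:400]=cv2.resize(a[180:280,270:370],(400,400),interpolation=cv2.INTER_CUBIC);o[:,400:]=cv2.resize(b[220:320,280:380],(400,400),interpolation=cv2.INTER_CUBIC)
cv2.imwrite("pics/p1.png",o[:,:,::-1])
```

```text
7.4 [552.6 -64.3  55.6] [-0.05  0.46  1.92 -0.77  0.47 -0.24] [ 0.2 -0.7 -0.4] 52.307141022382396
[ 0.0007 -0.0014 -0.0142] [-0.0001 -0.0001  0.0001] (np.True_, array([-0.05587427,  0.47096219,  1.9201901 , -0.79784266,  0.45298387,
       -0.21784566]))
```

View pics/p1.png

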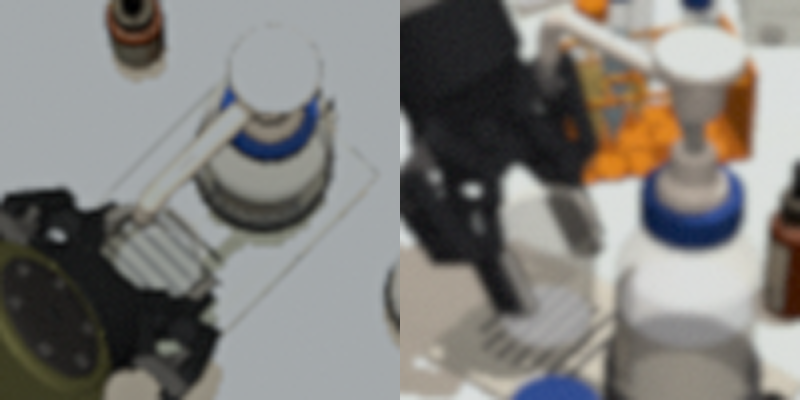

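Side view: beaker foot centre about (317,298.7), beaker upright between the jaws, its front rim showing under the spout. I'll check its position.

Run:
```python
from h import *
d=pickle.load(open("d0.pkl","rb"));S=d["side"][2];T=d["top"][2]
print(onz(S,317,298.7,13),onz(S,(550-400)/4+280,212/4+220,83))
for n,P in(("mouth",(555,-67,177)),("foot",(554,-65,13)),("rim",(554,-65,83))):
  for nm,p in(("S",S),("T",T)):
    E=p["extrinsics"];c=E[:3,:3].T@(np.array(P)-E[:3,3]);print(n,nm,p["K"][0,2]-c[0]/c[2]*p["K"][0,0],p["K"][1,2]+c[1]/c[2]*p["K"][1,1])
```

```text
[555.44231873 -60.64600955  13.        ] [556.71003492 -59.26235461  83.        ]
mouth S 316.97235246586456 237.97487949741557
mouth T 306.8493981315138 234.22576928728972
foot S 316.5259351575208 300.1458659359441
foot T 308.68415629707965 246.96636528924472
rim S 316.45584099367363 274.8875759633688
rim T 307.5682981793873 242.26564061794704
```

{"method": "carry_out", "body": {"targets": [[0,-0.003,-0.006,0,0,0,0.3],[0,-0.003,-0.01,0,0,0,0.3],[0,-0.003,-0.013,0,0,0,0.3],[0,-0.003,-0.014,0,0,0,0.3],[0,-0.003,-0.014,0,0,0,0.3]]}}

```text
clock: 8.12
tcp_pos: [553.4, -66.3, 49.8]
tool_rot: [0.948, 2.464, -0.253]
force: [-0.5, 0.1, -0.3]
width: 52.6
gripper_force: 26.4
```

{"method": "carry_out", "body": {"targets": [[0,0,-0.002,0,0,0,0.3],[0,0,-0.003,0,0,0,0.3],[0,0,-0.003,0,0,0,0.3]]}}

```text
clock: 8.5
tcp_pos: [553.5, -66.3, 48.4]
tool_rot: [0.948, 2.464, -0.253]
force: [-0.4, -0.4, 1.2]
width: 52.6
gripper_force: 26.5
```

{"method": "carry_out", "body": {"targets": [[0,0,-0.002,0,0,0,0.3],[0,0,-0.002,0,0,0,0.3]]}}

```text
clock: 8.75
tcp_pos: [553.8, -66.6, 48.4]
tool_rot: [0.948, 2.462, -0.253]
force: [-6.6, -0.4, 14.1]
width: 52.6
gripper_force: 27.3
```

{"method": "carry_out", "body": {"targets": [[0,0,0.002,0,0,0,0.3],[0,0,0.002,0,0,0,0.6],[0,0,0.002,0,0,0,0.65],[0,0,0.002,0,0,0,0.75],[0,0,0.002,0,0,0,0.9],[0,0,0.002,0,0,0,1],[0,0,0.002,0,0,0,1],[0,0,0.002,0,0,0,1]]}}

```text
clock: 9.75
tcp_pos: [553.4, -66.3, 48.3]
tool_rot: [0.948, 2.464, -0.253]
force: [-0.2, -0.3, -0.0]
width: 85.5
gripper_force: 0.0
```

{"method": "carry_out", "body": {"targets": [[-0.011,0.01,0.026,0,0,0,1],[-0.03,0.027,0.07,0,0,0,1],[-0.055,0.05,0.13,0,0,0,1],[-0.085,0.075,0.195,0,0,0,1],[-0.112,0.1,0.26,0,0,0,1],[-0.17,0.15,0.35,0,0,0,1],[-0.2,0.18,0.46,0,0,0,1],[-0.2,0.18,0.56,0,0,0,0.5],[-0.2,0.18,0.56,0,0,0,0],[-0.2,0.18,0.56,0,0,0,0]]}}

```text
clock: 11.0
tcp_pos: [452.8, 23.9, 327.9]
tool_rot: [0.948, 2.465, -0.252]
force: [-1.2, -0.4, 0.7]
width: 32.2
gripper_force: 0.0
```

Run:
```python
from kin import *
from station import *
for y in (-42,-10,-90):show(((617,-125.5,270),rot(y,0)))
a=get_image("top")[0];b=get_image("side")[0];pickle.dump((a,b),open("p2.pkl","wb"))
o=np.zeros((400,800,3),np.uint8);o[:,:400]=cv2.resize(a[180:280,270:370],(400,400),interpolation=cv2.INTER_CUBIC);o[:,400:]=cv2.resize(b[220:320,280:380],(400,400),interpolation=cv2.INTER_CUBIC)
cv2.imwrite("pics/p2.png",o[:,:,::-1])
```

```text
11.0 [452.8  23.9 327.9] [ 0.17 -0.13  1.87 -0.46  1.09 -0.52] [-1.2 -0.4  0.7] 32.178821158588995
[ 0.3285 -0.2988 -0.1158] [0.1113 0.1242 0.0003] (np.True_, array([-2.58827841e-01,  4.68160016e-01,  1.24471357e+00,  1.12946119e-17,
        1.42871906e+00, -1.09658588e+00]))
11.0 [452.8  23.9 327.9] [ 0.17 -0.13  1.87 -0.46  1.09 -0.52] [-1.2 -0.4  0.7] 32.178821158588995
[ 0.3285 -0.2988 -0.1158] [0.0737 0.152  0.174 ] (np.True_, array([-2.58827841e-01,  4.68160016e-01,  1.24471357e+00,  1.88863500e-17,
        1.42871906e+00, -1.65509124e+00]))
11.0 [452.8  23.9 327.9] [ 0.17 -0.13  1.87 -0.46  1.09 -0.52] [-1.2 -0.4  0.7] 32.178821158588995
[ 0.3285 -0.2988 -0.1158] [ 0.1566  0.0701 -0.2601] (np.True_, array([-2.58827841e-01,  4.68160016e-01,  1.24471357e+00, -4.31890924e-17,
        1.42871906e+00, -2.58827841e-01]))
```

View pics/p2.png

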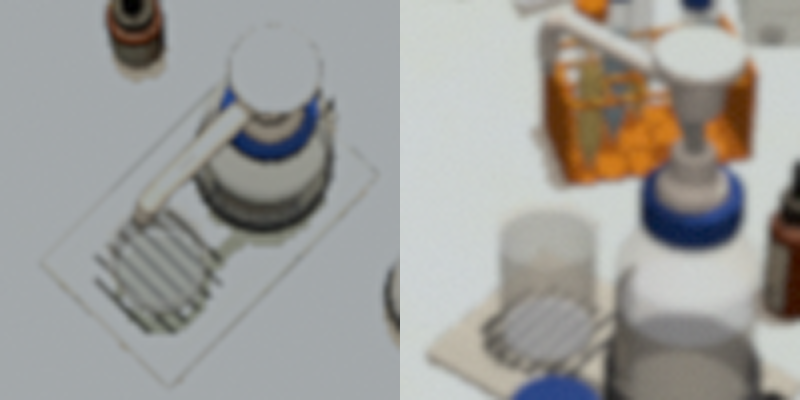

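The beaker stands upright on the plate at about the spout position. Now over the pump head with the jaws shut.

{"method": "carry_out", "body": {"targets": [[0,0,0,0.111,0.124,0,0],[0,0,0,0.111,0.124,0,0],[0.08,-0.075,0,0.111,0.124,0,0],[0.18,-0.16,0,0.111,0.124,0,0],[0.27,-0.245,-0.02,0.111,0.124,0,0],[0.328,-0.299,-0.07,0.111,0.124,0,0],[0.328,-0.299,-0.116,0.111,0.124,0,0],[0.328,-0.299,-0.116,0.111,0.124,0,0],[0.328,-0.299,-0.116,0.111,0.124,0,0]]}}

```text
clock: 12.22
tcp_pos: [617.4, -125.5, 271.2]
tool_rot: [1.127, 2.931, -0.002]
force: [-0.3, 0.3, 0.0]
width: 0.1
gripper_force: 0.0
```

{"method": "carry_out", "body": {"targets": [[0,0,-0.025,0,0,0,0],[0,0,-0.045,0,0,0,0],[0,0,-0.055,0,0,0,0],[0,0,-0.06,0,0,0,0],[0,0,-0.06,0,0,0,0]]}}

```text
clock: 12.85
tcp_pos: [617.3, -125.6, 240.7]
tool_rot: [1.127, 2.931, -0.002]
force: [-2.5, 1.8, 5.8]
width: 0.3
gripper_force: 2.8
```

{"method": "carry_out", "body": {"targets": [[0,0,-0.008,0,0,0,0],[0,0,-0.016,0,0,0,0],[0,0,-0.022,0,0,0,0],[0,0,-0.024,0,0,0,0],[0,0,-0.024,0,0,0,0],[0,0,-0.024,0,0,0,0]]}}

```text
clock: 13.6
tcp_pos: [617.5, -125.6, 229.8]
tool_rot: [1.126, 2.93, -0.002]
force: [-5.8, 2.2, 11.6]
width: -0.2
gripper_force: 5.6
```

Nearly at the stop; I'll press a little further until the force rises past 12 N.

{"method": "carry_out", "body": {"targets": [[0,0,-0.003,0,0,0,0],[0,0,-0.005,0,0,0,0],[0,0,-0.005,0,0,0,0],[0,0,-0.005,0,0,0,0]]}}

```text
clock: 14.1
tcp_pos: [617.6, -125.6, 228.8]
tool_rot: [1.126, 2.928, -0.002]
force: [-9.4, 3.8, 22.5]
width: -0.2
gripper_force: 11.0
```

Hard stop reached (22 N while TCP barely moves). Now I'll release and rise.

{"method": "carry_out", "body": {"targets": [[0,0,0.008,0,0,0,0],[0,0,0.02,0,0,0,0],[0,0,0.04,0,0,0,0],[0,0,0.08,0,0,0,0],[0,0,0.15,0,0,0,0],[-0.05,0.05,0.2,0,0,0,0],[-0.15,0.15,0.2,0,0,0,0],[-0.24,0.25,0.2,0,0,0,0],[-0.24,0.25,0.2,0,0,0,0],[-0.24,0.25,0.2,0,0,0,0]]}}

```text
clock: 15.35
tcp_pos: [497.5, -0.6, 326.3]
tool_rot: [1.126, 2.931, -0.002]
force: [0.0, -0.2, -0.2]
width: 0.0
gripper_force: 0.0
```

Run:
```python
from kin import *
from station import *
a=get_image("top")[0];b=get_image("side")[0]
A,B=pickle.load(open("p2.pkl","rb"))
f=lambda x,y,s:cv2.absdiff(x,y)[s].mean(axis=(0,1)).round(2)
print("side diff pump",f(b,B,np.s_[222:262,310:375]),"beaker",f(b,B,np.s_[265:315,298:335]),"ref",f(b,B,np.s_[330:345,300:335]))
o=cv2.resize(b[220:320,280:380],(400,400),interpolation=cv2.INTER_CUBIC)
cv2.imwrite("pics/f.png",o[:,:,::-1])
```

```text
side diff pump [0.95 1.03 1.3 ] beaker [0.97 0.94 0.97] ref [1.17 1.01 1.  ]
```

View pics/f.png

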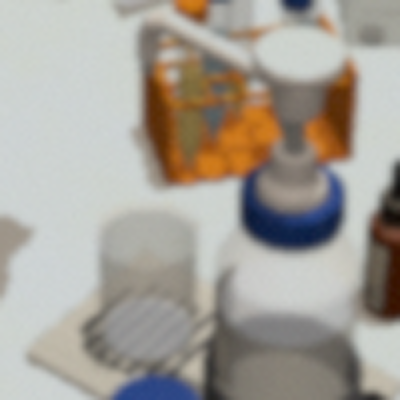

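The pump head is back up (pad at (300,55)) and the beaker at (148,280) hasn't moved. The differences from the earlier picture are only noise.

```bash
python3 -c "
from station import *
print(hand_in())"
```

```text
the job is handed in; nothing more can be done
None
```

The job is handed in, with no verdict returned: the beaker stands under the spout within about 6 mm by my camera measurements, the pump was pressed to its stop and is back up, and the arm never went near the two loose bottles.

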